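# Stand the carver's mallets on their stand in order of size

## Task

Put the four round wooden mallets away on the cork pads of the mallet stand, one to a pad, in order of size: the largest on the pad beside the high end board, then down to the smallest beside the low end board. Leave each standing upright on its head, centred on its pad to about a centimetre, and let go of; do not knock any mallet over on the way, and leave the marble test block where it stands.

Things in the scene. Friction and masses are not known exactly. Their poses are not given: they have to be found in the camera images.
- mallet_44: The smallest of four loose round wooden mallets, alike but for size, standing on the bench (z = 0) on its head, handle up. Dark bell-shaped head 44 mm in diameter at the bottom, 48 mm high; above it a pale plain round handle 24 mm in diameter; overall height 105 mm. Origin at the centre of the underside, z up along the handle.
- mallet_56: The second smallest of four loose round wooden mallets, alike but for size, standing on the bench (z = 0) on its head, handle up. Dark bell-shaped head 56 mm in diameter at the bottom, 56 mm high; above it a pale plain round handle 24 mm in diameter; overall height 120 mm. Origin at the centre of the underside, z up along the handle.
- mallet_68: The second largest of four loose round wooden mallets, alike but for size, standing on the bench (z = 0) on its head, handle up. Dark bell-shaped head 68 mm in diameter at the bottom, 64 mm high; above it a pale plain round handle 24 mm in diameter; overall height 135 mm. Origin at the centre of the underside, z up along the handle.
- mallet_80: The largest of four loose round wooden mallets, alike but for size, standing on the bench (z = 0) on its head, handle up. Dark bell-shaped head 80 mm in diameter at the bottom, 72 mm high; above it a pale plain round handle 24 mm in diameter; overall height 150 mm. Origin at the centre of the underside, z up along the handle.
- pad_a: One of four identical fixed cork discs, 84 mm in diameter, 4 mm thick, in a straight row 100 mm apart on a fixed grey-painted plank 440 x 96 x 18 mm lying on the bench (the mallet stand). The letters say nothing of the order in the row. Origin at the centre of the disc's underside; its top is 4 mm higher (22 mm above the bench).
- pad_b: One of four identical fixed cork discs, 84 mm in diameter, 4 mm thick, in a straight row 100 mm apart on a fixed grey-painted plank 440 x 96 x 18 mm lying on the bench (the mallet stand). The letters say nothing of the order in the row. Origin at the centre of the disc's underside; its top is 4 mm higher (22 mm above the bench).
- pad_c: One of four identical fixed cork discs, 84 mm in diameter, 4 mm thick, in a straight row 100 mm apart on a fixed grey-painted plank 440 x 96 x 18 mm lying on the bench (the mallet stand). The letters say nothing of the order in the row. Origin at the centre of the disc's underside; its top is 4 mm higher (22 mm above the bench).
- pad_d: One of four identical fixed cork discs, 84 mm in diameter, 4 mm thick, in a straight row 100 mm apart on a fixed grey-painted plank 440 x 96 x 18 mm lying on the bench (the mallet stand). The letters say nothing of the order in the row. Origin at the centre of the disc's underside; its top is 4 mm higher (22 mm above the bench).
- high_end: The stand's fixed high end board: grey, upright, 96 mm wide, 14 mm thick, 82 mm high on the plank (top 100 mm above the bench); its centre is 62 mm from the nearest pad's centre, in line with the row. The low board at the other end is only 50 mm wide and 16 mm high. Either end may be the high one. Origin at the centre of its underside; x across the row, y along it (either way).
- sample: A loose carved test block of white marble, 75 x 56 mm, 50 mm high, with grooves on top, standing on the bench beside the stand; not to be moved. Origin at the centre of its underside, x along the 75 mm side.
Things that resemble listed ones, but are neither listed nor needed, are in the scene too. Leave any red or turquoise look-alike of the mallet_44 alone.

How it is judged:
At the end, for the whole second after the job is handed in: Counting from the high end board, the pads hold the largest, second largest, second smallest and smallest mallet; each stands upright on its head (within 0.08 rad) on its pad, its centre within 12 mm of the pad's centre, released and at rest ((horizontal distance between mallet_80 and pad_a below 0.012 m or horizontal distance between mallet_80 and pad_b below 0.012 m or horizontal distance between mallet_80 and pad_c below 0.012 m or horizontal distance between mallet_80 and pad_d below 0.012 m) and horizontal distance between mallet_80 and high_end between 0.032 and 0.092 m and height (world z) of mallet_80 between 0.018 and 0.027 m and angle between each of mallet_80, mallet_68, mallet_56, mallet_44's own z axis and vertical below 0.08 rad and linear speed of each of mallet_80, mallet_68, mallet_56, mallet_44 below 0.02 m/s and angular speed of each of mallet_80, mallet_68, mallet_56, mallet_44 below 0.2 rad/s and (horizontal distance between mallet_68 and pad_a below 0.012 m or horizontal distance between mallet_68 and pad_b below 0.012 m or horizontal distance between mallet_68 and pad_c below 0.012 m or horizontal distance between mallet_68 and pad_d below 0.012 m) and horizontal distance between mallet_68 and high_end between 0.132 and 0.192 m and height (world z) of mallet_68 between 0.018 and 0.027 m and (horizontal distance between mallet_56 and pad_a below 0.012 m or horizontal distance between mallet_56 and pad_b below 0.012 m or horizontal distance between mallet_56 and pad_c below 0.012 m or horizontal distance between mallet_56 and pad_d below 0.012 m) and horizontal distance between mallet_56 and high_end between 0.232 and 0.292 m and height (world z) of mallet_56 between 0.018 and 0.027 m and (horizontal distance between mallet_44 and pad_a below 0.012 m or horizontal distance between mallet_44 and pad_b below 0.012 m or horizontal distance between mallet_44 and pad_c below 0.012 m or horizontal distance between mallet_44 and pad_d below 0.012 m) and horizontal distance between mallet_44 and high_end between 0.332 and 0.392 m and height (world z) of mallet_44 between 0.018 and 0.027 m); the robot touches nothing.
It fails at once if a mallet is knocked over (tilted by more than 0.8 rad) (angle between any of mallet_80, mallet_68, mallet_56, mallet_44's own z axis and vertical above 0.8 rad).
It fails at once if the marble test block is moved by more than 25 mm (distance of sample from where it was at the start of the episode above 0.025 m).
It also fails if it takes over 112 s, if anything falls off the work surface, if the arm or the gripper's body presses on something with over 40 N, if the wrist force passes 120 N, or if a joint passes its speed limit or range.

## Robot

A 6-joint arm with a two-finger parallel gripper is mounted at the origin on the work surface. World frame = base frame: x ahead of the robot, y to its left, z up, the work surface at z = 0. Lengths are in m, angles in rad, forces in N, time in s.
With the tool pointing down it reaches from about 0.35 to 0.975 m from the base axis. Payload 4.9 kg.
Tool frame: the origin (TCP) lies at the very end of the fingers, on their centre line; the grasp point (between the pads) lies 19 mm behind it (ctrl.grasp_offset is the distance from the TCP to the grasp point, in m); z points along the fingers, y is the line along which they close (so a half turn about z gives the same grasp; the last joint's range is limited). The gripper opens to 85 mm and grips with 20 to 120 N. Pads are 22 mm wide; open, the fingers measure 114 mm over their backs; the gripper's body (76 mm by 85 mm) begins 54 mm behind the grasp point. The pads swing forward as they close: fully open they stand 13 mm farther back than shut.
Start: joints at [1.088, 0.053, 1.613, -0, 1.476, -0.119], TCP at [0.222, 0.584, 0.205] pointing down, gripper open.
Joint ranges: [-3.01, 3.01], [-1.01, 2.22], [0.06, 2.58], [-1.02, 4.17], [0.09, 2.62], [-3.14, 3.14]. Speed limits (rad/s): [2.57, 2.57, 3.14, 3.14, 3.14, 3.14].

## Interface

Orientations are given as a rotation vector (axis times angle).
In Python, from station import ctrl, optics gives the robot as it stands.
- The arm moves only by the shell command python3 -m handwheel 'ROWS' [OPENING] [FORCE]. ROWS is JSON, a list of rows, each an object of numbers: "tx", "ty", "tz": the shift along the tool's x, y, z in mm; "roll": the turn about the tool's z in rad. A call has 1 to 12 rows; each row shifts and turns the commanded pose from where the row before left it, along the tool's axes as they then stand; what a row does not reach is not made up. A row lasts 1/12 s, in which the tool goes at most 41.7 mm and 7.16 degrees, less where a joint would pass 70% of its speed; a pose out of reach is approached as far as the arm can. A call with a gripper value outside its range is refused whole. OPENING is the finger opening in mm, from 0 to 85.4, set as the call begins (- or left out, the last holds). The fingers move at their own pace and stop on an object; FORCE is the grip in N (left out, the last holds). Time passes only in rows, so rows that do not move let the fingers close. It gives the time, the measured TCP pose, the force, the opening and the grip force at its end, in the units of the state.
- ctrl.get_obs(): the state, without advancing time (a new reading comes with each control period).
- optics.get_image(name): name is "scene" or "top" or "wrist"; returns (picture, depth): 480x640x3 uint8, red, green, blue; 480x640 float32, m along the optical axis (not along the pixel's ray), 0 where there is no reading.
- optics.camera_params(name): a dict with "mtx" (3x3 intrinsics, pixels), "extrinsics" (4x4, takes a point from camera to world coordinates); the wrist camera has in their place "tool_from_camera" (4x4, takes a point from camera to tool coordinates, whose origin is the TCP and whose axes are the flange's). Camera axes: x right, y down, z forward; pixel columns grow to the right and rows downward; lengths in m; the calibration is good to about 2 mm. A picture is of the moment at which its call begins: read the wrist's pose just before it. camera_params takes no time and is no camera call.
- ctrl.finish_job(): hands the job in; it is judged then, once.
The state is a dict: "t": time; "q": joint angles; "dq": joint speeds; "effort": joint torques, N m; "tool_pos": TCP position; "tool_rot": TCP orientation; "contact_force": force on the tool from outside, world axes, zero at the start; "wrist_torque": the same for the moment, N m; "opening": finger opening in m; "grip_force": force on a finger pad.
Only numpy, scipy, OpenCV 4.12 (cv2) and the standard library are available. Lean on these libraries where they do the work, as an engineer would, in place of code of your own. Each camera call takes 0.05 s, during which the arm holds its last target. There are 200 camera calls.

## Working session

There is one attempt and no reset: what is moved stays moved. The work goes in short steps, Python scripts to look and compute and a shell command to move; the robot and the scene stay as the last step left them, time stands still between calls to the robot, and variables do not carry over. Pictures are saved under pics/ and viewed, at most 14 in all, crops included, and the job is handed in when it is done.

```bash
mkdir -p pics; ls
python3 - <<'E'
from station import ctrl, optics
import cv2,numpy as np
o=ctrl.get_obs();print(o)
for n in("top","scene"):
    p,d=optics.get_image(n);cv2.imwrite(f"pics/{n}0.png",p[...,::-1]);np.save(f"pics/{n}0.npy",d)
    print(n,optics.camera_params(n))
print(optics.camera_params("wrist"))
E
```

```text
pics
{'t': 0.0, 'q': array([ 1.08800692e+00,  5.33802669e-02,  1.61431049e+00,  1.34275742e-05,
        1.47598180e+00, -1.19017333e-01]), 'dq': array([8.37474264e-05, 1.50167033e-03, 1.15382162e-03, 1.55364284e-03,
       4.19042307e-03, 1.73037654e-04]), 'effort': array([ 4.52939057e-04, -3.93703830e+01, -3.70167160e+01, -7.23154767e-05,
        7.23327161e-03,  5.11179792e-06]), 'tool_pos': array([0.22206499, 0.58349356, 0.2041387 ]), 'tool_rot': array([-0.56815431, -3.08914912,  0.00311347]), 'contact_force': array([-0.52145317, -0.3114015 ,  0.56356015]), 'wrist_torque': array([-0.04160113,  0.07739499, -0.00907061]), 'grip_force': 0.0, 'opening': 0.08547168317872812}
top {'mtx': array([[434.85973664,   0.        , 310.65790351],
       [  0.        , 434.85973664, 242.21029671],
       [  0.        ,   0.        ,   1.        ]]), 'extrinsics': array([[-0.00542828, -0.98651587,  0.16357559,  0.3455929 ],
       [-0.99974092,  0.00173795, -0.02269509, -0.01533428],
       [ 0.02210478, -0.1636564 , -0.98626972,  1.07178922],
       [ 0.        ,  0.        ,  0.        ,  1.    
[... 262 characters left out ...]
0.74118537, -0.54375351,  0.39367038, -0.54898436],
       [-0.00485452, -0.5907557 , -0.80683588,  1.11276952],
       [ 0.        ,  0.        ,  0.        ,  1.        ]])}
{'mtx': array([[354.31717557,   0.        , 322.24953113],
       [  0.        , 354.31717557, 239.27596022],
       [  0.        ,   0.        ,   1.        ]]), 'tool_from_camera': array([[-2.51181722e-04, -9.47280831e-01, -3.20404376e-01,
         8.16603353e-02],
       [ 9.99999793e-01, -4.27488978e-04,  4.79926167e-04,
        -5.13436784e-04],
       [-5.91594197e-04, -3.20404189e-01,  9.47280743e-01,
        -1.66995509e-01],
       [ 0.00000000e+00,  0.00000000e+00,  0.00000000e+00,
         1.00000000e+00]])}
```

View pics/top0.png

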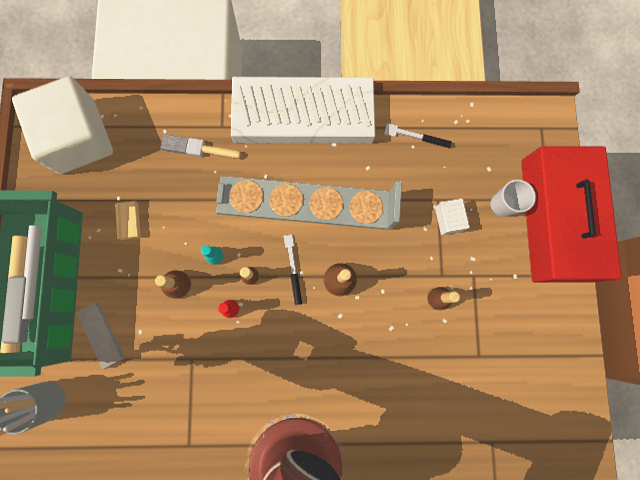

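View pics/scene0.png

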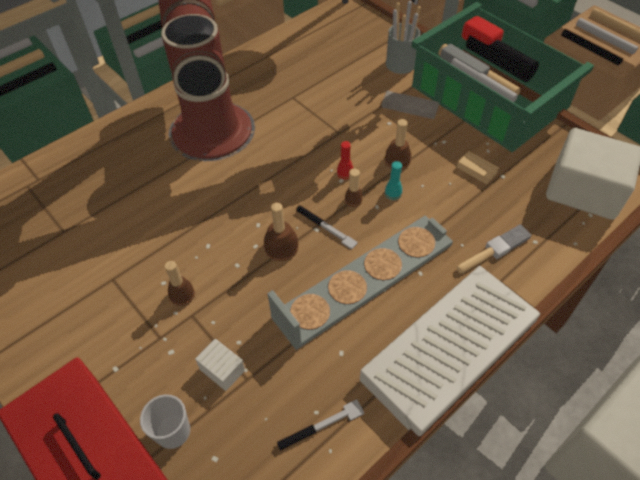

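The top picture shows the stand's row of pads at about (246,196), (286,200), (325,204) and (366,208). The high board is at the right end (396,205). Mallet handle tops are near (345,274), (161,281), (453,297) and (246,272), with the turquoise decoy at (210,254), the red one at (229,308) and the marble block at (452,216). Next I'll measure them.

```bash
cat > h.py <<'E'
import numpy as np
from station import ctrl, optics
def cloud(n,d):
    c=optics.camera_params(n);v,u=np.mgrid[:480,:640];K=c["mtx"]
    P=np.stack([(u-K[0,2])/K[0,0]*d,(v-K[1,2])/K[1,1]*d,d],-1)
    E=c["extrinsics"];return P@E[:3,:3].T+E[:3,3]
def ray(n,u,v,z):
    c=optics.camera_params(n);E=c["extrinsics"]
    r=E[:3,:3]@np.linalg.inv(c["mtx"])@[u,v,1];return E[:3,3]+r*(z-E[2,3])/r[2]
E
python3 - <<'E'
from h import *
import cv2
for n in("top","scene"):
    d=np.load(f"pics/{n}0.npy");P=cloud(n,d);im=cv2.imread(f"pics/{n}0.png").astype(int)
    pts={"top":dict(m1=(345,275),m2=(161,281),m3=(453,297),m4=(246,272),turq=(210,254),red=(229,308),marb=(452,216),board=(396,205),low=(222,193),chis=(295,270)),
     "scene":dict(m1=(278,212),m2=(401,128),m3=(172,268),m4=(354,176),turq=(396,170),red=(346,148),marb=(220,362),board=(285,315),low=(436,232))}[n]
    for k,(u,v) in pts.items():
        s=P[v-14:v+15,u-14:u+15].reshape(-1,3);s=s[np.isfinite(s).all(1)&(s[:,2]<.3)];zm=np.percentile(s[:,2],99.5)
        t=s[s[:,2]>zm-.006];print(n,k,zm.round(4),((t.max(0)+t.min(0))/2).round(4),np.ptp(t,0).round(3),len(t))
    b,g,r=im[...,0],im[...,1],im[...,2]
    m=((r-b>45)&(P[...,2]>.014)&(P[...,2]<.03)).astype(np.uint8)
    nn,l,st,c=cv2.connectedComponentsWithStats(m)
    for i in range(1,nn):
        if st[i,4]>150:
            cs,_=cv2.findContours((l==i).astype(np.uint8),0,1);e=cv2.fitEllipse(cs[0]);print(n,"pad",c[i].round(1),st[i,4],ray(n,*c[i],.022).round(4))
p=cv2.imread("pics/top0.png")[170:330,140:480];cv2.imwrite("pics/c1.png",cv2.resize(p,None,fx=2.3,fy=2.3,interpolation=2))
E
```

```text
top m1 0.1533 [ 0.4279 -0.1093  0.1513] [0.021 0.021 0.007] 88
top m2 0.1378 [0.4198 0.2857 0.1354] [0.021 0.022 0.007] 92
top m3 0.1223 [ 0.3814 -0.3505  0.1208] [0.022 0.024 0.008] 88
top m4 0.1081 [0.4392 0.1097 0.1057] [0.022 0.021 0.007] 85
top turq 0.1085 [0.4888 0.1974 0.106 ] [0.023 0.021 0.007] 78
top red 0.1078 [0.3603 0.1554 0.1056] [0.022 0.022 0.007] 85
top marb 0.056 [ 0.5787 -0.3849  0.0533] [0.07  0.062 0.007] 446
top board 0.104 [ 0.5935 -0.2374  0.1017] [0.068 0.016 0.007] 164
top low 0.0375 [0.6413 0.1837 0.0352] [0.049 0.017 0.007] 105
top chis 0.0199 [0.4523 0.0026 0.0187] [0.069 0.022 0.009] 97
top pad [ 12.8 109.1] 1120 [0.8634 0.7148 0.022 ]
top pad [155.7  84.3] 1682 [0.9339 0.3586 0.022 ]
top pad [478.7  86.2] 2147 [ 0.9343 -0.4833  0.022 ]
top pad [220.4 151.1] 250 [0.7531 0.1872 0.022 ]
top pad [245.5 196. ] 882 [0.6362 0.1216 0.022 ]
top pad [285.6 199.6] 880 [0.6271 0.0222 0.022 ]
top pad [325.7 203.2] 878 [ 0.618  -0.0774  0.022 ]
top pad [365.6 207. ] 882 [ 0.6083 -0.1767  0.022 ]
top pad [126.2 219.9] 778 [0.5757 0.4113 0.022 ]
top pad [536.4 252.2] 2
[... 424 characters left out ...]
569 0.1072] [0.023 0.024 0.008] 51
scene marb 0.0572 [ 0.5847 -0.387   0.0547] [0.073 0.056 0.007] 390
scene board 0.1037 [ 0.6127 -0.2394  0.1016] [0.072 0.018 0.008] 209
scene low 0.0387 [0.6432 0.1819 0.0367] [0.048 0.021 0.008] 91
scene pad [234.  131.5] 287 [0.0669 0.0293 0.022 ]
scene pad [582.8 123.1] 320 [0.6702 0.7362 0.022 ]
scene pad [478. 165.] 595 [0.5793 0.4109 0.022 ]
scene pad [519.4 333.3] 3472 [0.9369 0.1069 0.022 ]
scene pad [416.3 241.5] 861 [0.6367 0.1215 0.022 ]
scene pad [475.3 258.8] 277 [0.758  0.1836 0.022 ]
scene pad [382.6 263.6] 929 [0.6274 0.0216 0.022 ]
scene pad [347.1 286.7] 1010 [ 0.618  -0.0777  0.022 ]
scene pad [310.4 310.7] 1035 [ 0.609  -0.1752  0.022 ]
```

View pics/c1.png

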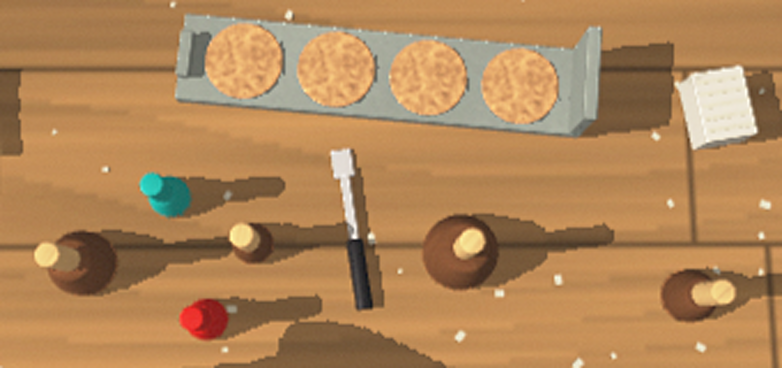

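The zoom confirms the layout. The two cameras agree to 1–2 mm, and handle heights identify m1 as 80, m2 as 68, m3 as 56 and m4 as 44. I'll write a helper that turns a world target into tool shifts and check the first corridor for height.

```bash
cat > to.py <<'E'
import sys
from h import *
from scipy.spatial.transform import Rotation as R
o=ctrl.get_obs();p=o["tool_pos"];r=R.from_rotvec(o["tool_rot"])
def s(a,b):print("  shift mm",(r.inv().apply(np.array(b)-a)*1000).round(1))
print("t",o["t"],"pos",p.round(4),"open",o["opening"].round(4),"F",o["contact_force"].round(1),"tilt",r.as_matrix()[2].round(3))
for a in sys.argv[1:]:
    b=[float(x) for x in a.split(",")];s(p,b);p=np.array(b)
E
python3 to.py .4195,.2856,.204 .4195,.2856,.078
python3 - <<'E'
from h import *
for n in("top","scene"):
    P=cloud(n,np.load(f"pics/{n}0.npy")).reshape(-1,3)
    a=np.array([.222,.5835]);b=np.array([.4195,.2856])
    for t in np.linspace(0,1,6):
        q=P[(np.hypot(*(P[:,:2]-(a+t*(b-a))).T)<.08)&(P[:,2]<.6)];print(n,t.round(1),q[:,2].max().round(3),end="; ")
E
```

```text
top 0.0 0.188; top 0.2 0.153; top 0.4 0.144; top 0.6 0.028; top 0.8 0.139; top 1.0 0.139; scene 0.0 0.259; scene 0.2 0.259; scene 0.4 0.144; scene 0.6 0.031; scene 0.8 0.141; scene 1.0 0.141; Traceback (most recent call last):
  File "to.py", line 6, in <module>
    print("t",o["t"],"pos",p.round(4),"open",o["opening"].round(4),"F",o["contact_force"].round(1),"tilt",r.as_matrix()[2].round(3))
                                             ^^^^^^^^^^^^^^^^^^
AttributeError: 'float' object has no attribute 'round'
```

```bash
sed -i 's/o\["opening"\].round(4)/round(o["opening"],4)/' to.py
python3 -m handwheel '[{"tz":-25},{"tz":-25},{"tx":-29,"ty":-21},{"tx":-29,"ty":-21},{"tx":-29,"ty":-21},{"tx":-29,"ty":-21},{"tx":-29,"ty":-21},{"tx":-29,"ty":-21},{"tx":-29,"ty":-21},{"tx":-29,"ty":-21},{"tx":-29,"ty":-20},{"tx":-29,"ty":-20}]' 50 60
python3 -m handwheel '[{},{}]'
python3 to.py .4195,.2856,.165 .4195,.2856,.078
python3 - <<'E'
from h import *
import cv2
p,d=optics.get_image("wrist");cv2.imwrite("pics/w1.png",p[...,::-1])
E
```

```text
t 0.1 pos [0.2221 0.5835 0.2043] open 0.0857 F [-1.   0.3 -1.8] tilt [ 0.    -0.002 -1.   ]
  shift mm [-290.5 -208.1   39.6]
  shift mm [-0.   0.2 87. ]$[0]: bad value
$[0]: bad value
```

View pics/w1.png

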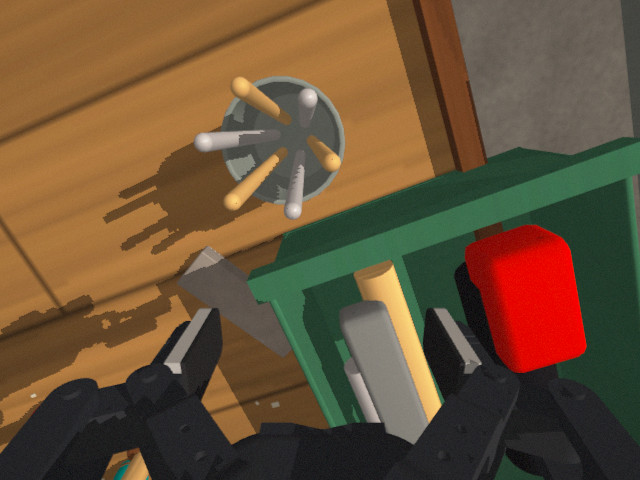

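The call was refused, so nothing moved. The wrist view shows the basket under the tool and the cup behind it. Every row probably needs all four keys.

```bash
python3 -m handwheel '[{"tx":0,"ty":0,"tz":-25,"roll":0},{"tx":0,"ty":0,"tz":-25,"roll":0},{"tx":-29,"ty":-21,"tz":0,"roll":0},{"tx":-29,"ty":-21,"tz":0,"roll":0},{"tx":-29,"ty":-21,"tz":0,"roll":0},{"tx":-29,"ty":-21,"tz":0,"roll":0},{"tx":-29,"ty":-21,"tz":0,"roll":0},{"tx":-29,"ty":-21,"tz":0,"roll":0},{"tx":-29,"ty":-21,"tz":0,"roll":0},{"tx":-29,"ty":-21,"tz":0,"roll":0},{"tx":-29,"ty":-20,"tz":0,"roll":0},{"tx":-29,"ty":-20,"tz":0,"roll":0}]' 50 60
python3 to.py .4195,.2856,.165 .4195,.2856,.078
```

```text
t: 1.15
tool_pos: [0.4198, 0.2849, 0.2552]
tool_rot: [-0.568, -3.09, 0.0]
contact_force: [0.5, 0.8, 0.2]
opening: 0.0503
grip_force: 0.0
t 1.15 pos [0.4198 0.2849 0.2552] open 0.0503 F [0.5 0.8 0.2] tilt [ 0. -0. -1.]
  shift mm [ 0.6  0.6 90.2]
  shift mm [-0.  0. 87.]
```

```bash
python3 -m handwheel '[{"tx":1,"ty":1,"tz":30,"roll":0},{"tx":0,"ty":0,"tz":30,"roll":0},{"tx":0,"ty":0,"tz":30,"roll":0},{"tx":0,"ty":0,"tz":25,"roll":0},{"tx":0,"ty":0,"tz":22,"roll":0},{"tx":0,"ty":0,"tz":20,"roll":0},{"tx":0,"ty":0,"tz":15,"roll":0},{"tx":0,"ty":0,"tz":5,"roll":0},{"tx":0,"ty":0,"tz":0,"roll":0}]'
python3 -m handwheel '[{"tx":0,"ty":0,"tz":0,"roll":0},{"tx":0,"ty":0,"tz":0,"roll":0},{"tx":0,"ty":0,"tz":0,"roll":0},{"tx":0,"ty":0,"tz":0,"roll":0},{"tx":0,"ty":0,"tz":0,"roll":0},{"tx":0,"ty":0,"tz":0,"roll":0}]' 15 60
python3 - <<'E'
from h import *
import cv2
p,d=optics.get_image("wrist");cv2.imwrite("pics/w2.png",p[...,::-1])
E
```

```text
t: 1.9
tool_pos: [0.4174, 0.2871, 0.0765]
tool_rot: [-0.568, -3.087, 0.004]
contact_force: [-0.8, -0.6, 0.1]
opening: 0.0501
grip_force: 0.0
t: 2.4
tool_pos: [0.4198, 0.2881, 0.0801]
tool_rot: [0.568, 3.088, 0.002]
contact_force: [-0.1, -1.4, 5.9]
opening: 0.0224
grip_force: 59.4
```

View pics/w2.png

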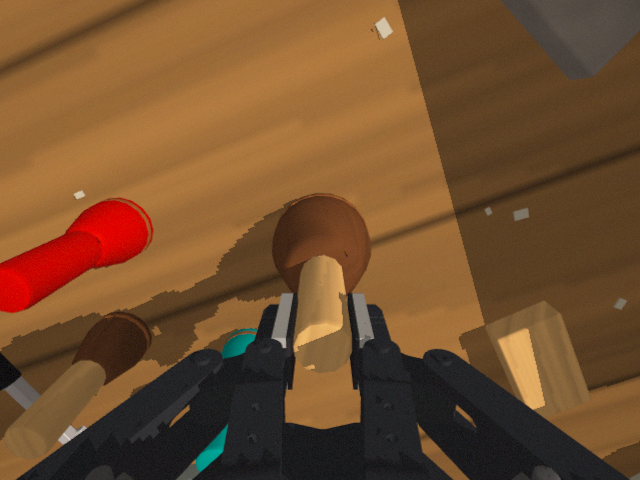

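The wrist picture shows the fingers closed around the pale handle at (320,310), with the head upright below at (320,240). Grip is 59 N. Now I'll lift.

```bash
python3 -m handwheel '[{"tx":0,"ty":0,"tz":-6,"roll":0},{"tx":0,"ty":0,"tz":-15,"roll":0},{"tx":0,"ty":0,"tz":-25,"roll":0},{"tx":0,"ty":0,"tz":-25,"roll":0},{"tx":0,"ty":0,"tz":-25,"roll":0},{"tx":0,"ty":0,"tz":-18,"roll":0},{"tx":0,"ty":0,"tz":-8,"roll":0},{"tx":0,"ty":0,"tz":0,"roll":0}]'
python3 to.py .618,.2856,.2 .618,-.0775,.2 .618,-.0775,.103
```

```text
t: 3.12
tool_pos: [0.4197, 0.2884, 0.2024]
tool_rot: [0.568, 3.087, 0.004]
contact_force: [0.0, 0.5, -3.3]
opening: 0.0224
grip_force: 59.2
t 3.1167 pos [0.4197 0.2884 0.2024] open 0.0224 F [ 0.   0.5 -3.3] tilt [-0.002  0.003 -1.   ]
  shift mm [-186.3   68.     3. ]
  shift mm [-129.2 -339.3   -0.7]
  shift mm [ 0.2 -0.3 97. ]
```

```bash
python3 -m handwheel '[{"tx":-16,"ty":6,"tz":0,"roll":0},{"tx":-29,"ty":10.5,"tz":0,"roll":0},{"tx":-33,"ty":12,"tz":0,"roll":0},{"tx":-33,"ty":12,"tz":0,"roll":0},{"tx":-33,"ty":12,"tz":0,"roll":0},{"tx":-26,"ty":9,"tz":0,"roll":0},{"tx":-20,"ty":-4,"tz":0,"roll":0},{"tx":-13,"ty":-20,"tz":0,"roll":0},{"tx":-12,"ty":-32,"tz":0,"roll":0},{"tx":-12,"ty":-32,"tz":0,"roll":0},{"tx":-12,"ty":-32,"tz":0,"roll":0},{"tx":-12,"ty":-32,"tz":0,"roll":0}]'
python3 -m handwheel '[{"tx":-12,"ty":-32,"tz":0,"roll":0},{"tx":-12,"ty":-32,"tz":0,"roll":0},{"tx":-12,"ty":-32,"tz":0,"roll":0},{"tx":-10,"ty":-28,"tz":0,"roll":0},{"tx":-9,"ty":-25,"tz":0,"roll":0},{"tx":-5,"ty":-15,"tz":0,"roll":0},{"tx":0,"ty":0,"tz":0,"roll":0},{"tx":0,"ty":0,"tz":0,"roll":0}]'
python3 to.py .618,-.0775,.2 .618,-.0775,.103
```

```text
t: 4.12
tool_pos: [0.6196, 0.1125, 0.197]
tool_rot: [-0.567, -3.085, 0.002]
contact_force: [0.4, 0.2, -2.6]
opening: 0.0222
grip_force: 59.6
t: 4.78
tool_pos: [0.6176, -0.0611, 0.1977]
tool_rot: [-0.57, -3.085, -0.001]
contact_force: [0.5, 1.3, -3.1]
opening: 0.0221
grip_force: 59.7
t 4.7833 pos [ 0.6176 -0.0611  0.1977] open 0.0221 F [ 0.5  1.3 -3.1] tilt [ 0.004  0.    -1.   ]
  shift mm [ -6.2 -15.2  -2.4]
  shift mm [-0.4 -0.  97. ]
```

```bash
python3 -m handwheel '[{"tx":-6,"ty":-15,"tz":10,"roll":0},{"tx":0,"ty":0,"tz":25,"roll":0},{"tx":0,"ty":0,"tz":25,"roll":0},{"tx":0,"ty":0,"tz":15,"roll":0},{"tx":0,"ty":0,"tz":5,"roll":0},{"tx":0,"ty":0,"tz":0,"roll":0}]'
python3 to.py .618,-.0775,.103
python3 - <<'E'
from h import *
import cv2
a,_=optics.get_image("scene");b,_=optics.get_image("top")
f=lambda p,x,y:cv2.resize(p[y:y+150,x:x+200,::-1],None,fx=2,fy=2,interpolation=2)
cv2.imwrite("pics/s3.png",np.hstack([f(a,250,180),f(b,210,140)]))
E
```

```text
t: 5.28
tool_pos: [0.6172, -0.0753, 0.1171]
tool_rot: [-0.565, -3.084, -0.001]
contact_force: [-1.0, 0.1, -3.1]
opening: 0.0227
grip_force: 59.6
t 5.2833 pos [ 0.6172 -0.0753  0.1171] open 0.0227 F [-1.   0.1 -3.1] tilt [ 0.006 -0.    -1.   ]
  shift mm [-1.6 -1.8 14.1]
```

View pics/s3.png

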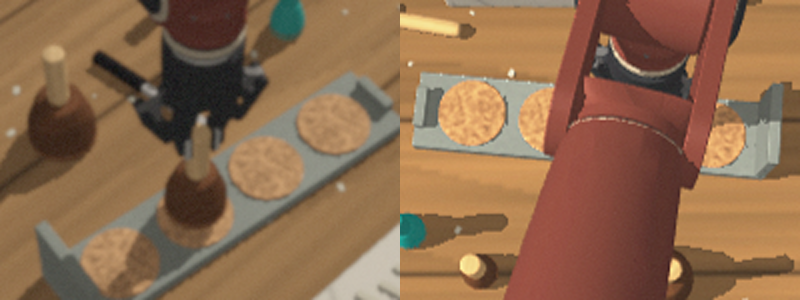

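The left half, from the scene camera, shows mallet 68 hanging upright just above the second pad, around (195,210), well lined up. Next I'll lower it.

```bash
python3 -m handwheel '[{"tx":-1.5,"ty":-2,"tz":5,"roll":0},{"tx":0,"ty":0,"tz":4,"roll":0},{"tx":0,"ty":0,"tz":2,"roll":0},{"tx":0,"ty":0,"tz":1,"roll":0},{"tx":0,"ty":0,"tz":0,"roll":0},{"tx":0,"ty":0,"tz":0,"roll":0}]'
python3 to.py .618,-.0775,.102
```

```text
t: 5.88
tool_pos: [0.6199, -0.0793, 0.1085]
tool_rot: [0.568, 3.09, 0.0]
contact_force: [-0.7, -0.2, -3.0]
opening: 0.0222
grip_force: 59.8
t 5.8833 pos [ 0.6199 -0.0793  0.1085] open 0.0222 F [-0.7 -0.2 -3. ] tilt [-0.  0. -1.]
  shift mm [2.4 1.  6.5]
```

```bash
python3 -m handwheel '[{"tx":1,"ty":0,"tz":1.5,"roll":0},{"tx":0,"ty":0,"tz":1,"roll":0},{"tx":0,"ty":0,"tz":1,"roll":0},{"tx":0,"ty":0,"tz":0,"roll":0}]'
python3 to.py .618,-.0775,.102
```

```text
t: 6.22
tool_pos: [0.6187, -0.0789, 0.1046]
tool_rot: [-0.568, -3.089, -0.0]
contact_force: [0.2, 0.8, -3.6]
opening: 0.0223
grip_force: 59.8
t 6.2167 pos [ 0.6187 -0.0789  0.1046] open 0.0223 F [ 0.2  0.8 -3.6] tilt [ 0. -0. -1.]
  shift mm [1.2 1.  2.6]
```

```bash
python3 -m handwheel '[{"tx":0,"ty":0,"tz":1,"roll":0},{"tx":0,"ty":0,"tz":1,"roll":0},{"tx":0,"ty":0,"tz":0.5,"roll":0},{"tx":0,"ty":0,"tz":0,"roll":0}]'
python3 to.py .618,-.0775,.102
```

```text
t: 6.55
tool_pos: [0.6189, -0.0789, 0.1023]
tool_rot: [-0.568, -3.09, 0.0]
contact_force: [-0.1, -0.3, -3.8]
opening: 0.0222
grip_force: 60.0
t 6.55 pos [ 0.6189 -0.0789  0.1023] open 0.0222 F [-0.1 -0.3 -3.8] tilt [ 0. -0. -1.]
  shift mm [1.4 1.  0.3]
```

```bash
python3 -m handwheel '[{"tx":0,"ty":0,"tz":0.8,"roll":0},{"tx":0,"ty":0,"tz":0.8,"roll":0},{"tx":0,"ty":0,"tz":0.4,"roll":0},{"tx":0,"ty":0,"tz":0,"roll":0}]'
python3 to.py .618,-.0775,.102
```

```text
t: 6.88
tool_pos: [0.6196, -0.0792, 0.1022]
tool_rot: [0.568, 3.088, -0.001]
contact_force: [-2.6, 0.0, 5.4]
opening: 0.0223
grip_force: 60.6
t 6.8833 pos [ 0.6196 -0.0792  0.1022] open 0.0223 F [-2.6  0.   5.4] tilt [-0.002 -0.    -1.   ]
  shift mm [2.1 1.  0.2]
```

```bash
python3 -m handwheel '[{"tx":0,"ty":0,"tz":0,"roll":0},{"tx":0,"ty":0,"tz":0,"roll":0},{"tx":0,"ty":0,"tz":0,"roll":0},{"tx":0,"ty":0,"tz":0,"roll":0},{"tx":0,"ty":0,"tz":-5,"roll":0},{"tx":0,"ty":0,"tz":-15,"roll":0},{"tx":0,"ty":0,"tz":-25,"roll":0},{"tx":0,"ty":0,"tz":-30,"roll":0},{"tx":0,"ty":0,"tz":-20,"roll":0},{"tx":0,"ty":0,"tz":-5,"roll":0},{"tx":0,"ty":0,"tz":0,"roll":0},{"tx":0,"ty":0,"tz":0,"roll":0}]' 50 60
python3 to.py .4283,-.109,.2 .4283,-.109,.092
```

```text
t: 7.88
tool_pos: [0.6185, -0.0788, 0.1995]
tool_rot: [-0.568, -3.089, -0.0]
contact_force: [-0.7, 0.5, -0.1]
opening: 0.0502
grip_force: 0.0
t 7.8833 pos [ 0.6185 -0.0788  0.1995] open 0.0502 F [-0.7  0.5 -0.1] tilt [ 0.001 -0.    -1.   ]
  shift mm [167.  -95.9  -0.3]
  shift mm [-1.00e-01  0.00e+00  1.08e+02]
```

```bash
python3 -m handwheel '[{"tx":14,"ty":-8,"tz":0,"roll":0},{"tx":31,"ty":-18,"tz":0,"roll":0},{"tx":33,"ty":-19,"tz":0,"roll":0},{"tx":33,"ty":-19,"tz":0,"roll":0},{"tx":31,"ty":-18,"tz":0,"roll":0},{"tx":20,"ty":-11,"tz":0,"roll":0},{"tx":5,"ty":-3,"tz":0,"roll":0},{"tx":0,"ty":0,"tz":0,"roll":0},{"tx":0,"ty":0,"tz":0,"roll":0}]'
python3 to.py .4283,-.109,.2 .4283,-.109,.092
python3 - <<'E'
from h import *
import cv2
P=[]
p,d=optics.get_image("top");cv2.imwrite("pics/t4.png",p[...,::-1]);T=cloud("top",d)
s=cloud("scene",optics.get_image("scene")[1])
for S in(T,s):
    q=S.reshape(-1,3);m=(np.hypot(q[:,0]-.618,q[:,1]+.0775)<.04)&(q[:,2]<.165);q=q[m];t=q[q[:,2]>q[:,2].max()-.006];print(q[:,2].max(),((t.max(0)+t.min(0))/2).round(4),np.ptp(t,0).round(3),len(t))
E
```

```text
t: 8.63
tool_pos: [0.4288, -0.109, 0.1994]
tool_rot: [-0.569, -3.089, -0.001]
contact_force: [0.2, -0.4, 0.3]
opening: 0.0501
grip_force: 0.0
t 8.6333 pos [ 0.4288 -0.109   0.1994] open 0.0501 F [ 0.2 -0.4  0.3] tilt [ 0.001  0.    -1.   ]
  shift mm [ 0.5 -0.2 -0.6]
  shift mm [-1.00e-01 -0.00e+00  1.08e+02]
0.16048337251933797 [ 0.6181 -0.0803  0.1575] [0.021 0.02  0.006] 84
0.16157735355966418 [ 0.6199 -0.0805  0.1587] [0.023 0.024 0.006] 82
```

Mallet 68 stands at (0.619,-0.080), about 3 mm from the pad's centre. Next is mallet 80.

```bash
python3 -m handwheel '[{"tx":0,"ty":0,"tz":15,"roll":0},{"tx":0,"ty":0,"tz":25,"roll":0},{"tx":0,"ty":0,"tz":25,"roll":0},{"tx":0,"ty":0,"tz":20,"roll":0},{"tx":0,"ty":0,"tz":15,"roll":0},{"tx":0,"ty":0,"tz":5,"roll":0},{"tx":0,"ty":0,"tz":0,"roll":0}]'
python3 -m handwheel '[{"tx":0,"ty":0,"tz":0,"roll":0},{"tx":0,"ty":0,"tz":0,"roll":0},{"tx":0,"ty":0,"tz":0,"roll":0},{"tx":0,"ty":0,"tz":0,"roll":0},{"tx":0,"ty":0,"tz":0,"roll":0},{"tx":0,"ty":0,"tz":0,"roll":0}]' 15 70
python3 -m handwheel '[{"tx":0,"ty":0,"tz":-6,"roll":0},{"tx":0,"ty":0,"tz":-15,"roll":0},{"tx":0,"ty":0,"tz":-20,"roll":0},{"tx":0,"ty":0,"tz":-15,"roll":0},{"tx":0,"ty":0,"tz":-6,"roll":0},{"tx":0,"ty":0,"tz":0,"roll":0},{"tx":0,"ty":0,"tz":0,"roll":0}]'
python3 to.py .6087,-.176,.156 .6087,-.176,.115
```

```text
t: 9.32
tool_pos: [0.4281, -0.1085, 0.0935]
tool_rot: [-0.566, -3.086, -0.002]
contact_force: [-0.5, 0.2, -0.8]
opening: 0.0498
grip_force: 0.0
t: 9.82
tool_pos: [0.4301, -0.1095, 0.0971]
tool_rot: [0.568, 3.086, -0.0]
contact_force: [0.8, 2.7, 6.2]
opening: 0.022
grip_force: 68.8
t: 10.4
tool_pos: [0.4279, -0.109, 0.1562]
tool_rot: [-0.568, -3.088, -0.0]
contact_force: [-0.7, 0.4, -4.6]
opening: 0.0216
grip_force: 68.8
t 10.4 pos [ 0.4279 -0.109   0.1562] open 0.0216 F [-0.7  0.4 -4.6] tilt [ 0.002 -0.    -1.   ]
  shift mm [-192.8    1.8   -0.2]
  shift mm [-0.1  0.  41. ]
```

```bash
python3 -m handwheel '[{"tx":-10,"ty":0,"tz":0,"roll":0},{"tx":-25,"ty":0,"tz":0,"roll":0},{"tx":-33,"ty":0,"tz":0,"roll":0},{"tx":-35,"ty":0,"tz":0,"roll":0},{"tx":-33,"ty":1,"tz":0,"roll":0},{"tx":-30,"ty":1,"tz":0,"roll":0},{"tx":-20,"ty":0,"tz":0,"roll":0},{"tx":-7,"ty":0,"tz":0,"roll":0},{"tx":0,"ty":0,"tz":0,"roll":0},{"tx":0,"ty":0,"tz":0,"roll":0},{"tx":0,"ty":0,"tz":0,"roll":0}]'
python3 to.py .6087,-.1755,.156 .6087,-.1755,.117
```

```text
t: 11.32
tool_pos: [0.6082, -0.1753, 0.1563]
tool_rot: [-0.568, -3.087, -0.001]
contact_force: [0.1, 0.5, -4.4]
opening: 0.0217
grip_force: 68.9
t 11.3167 pos [ 0.6082 -0.1753  0.1563] open 0.0217 F [ 0.1  0.5 -4.4] tilt [ 0.003  0.    -1.   ]
  shift mm [-0.5  0.   0.3]
  shift mm [-0.1 -0.  39. ]
```

```bash
python3 -m handwheel '[{"tx":0,"ty":0,"tz":8,"roll":0},{"tx":0,"ty":0,"tz":13,"roll":0},{"tx":0,"ty":0,"tz":10,"roll":0},{"tx":0,"ty":0,"tz":4,"roll":0},{"tx":0,"ty":0,"tz":1,"roll":0},{"tx":0,"ty":0,"tz":0.8,"roll":0},{"tx":0,"ty":0,"tz":0,"roll":0},{"tx":0,"ty":0,"tz":0,"roll":0}]'
python3 -m handwheel '[{"tx":0,"ty":0,"tz":0.8,"roll":0},{"tx":0,"ty":0,"tz":0.8,"roll":0},{"tx":0,"ty":0,"tz":0,"roll":0},{"tx":0,"ty":0,"tz":0,"roll":0}]'
```

```text
t: 11.98
tool_pos: [0.6099, -0.1761, 0.1207]
tool_rot: [0.568, 3.089, -0.0]
contact_force: [-0.1, -0.6, -4.4]
opening: 0.022
grip_force: 69.2
t: 12.32
tool_pos: [0.6099, -0.1761, 0.1192]
tool_rot: [0.568, 3.089, -0.0]
contact_force: [0.3, -0.4, -3.7]
opening: 0.0219
grip_force: 69.2
```

```bash
python3 -m handwheel '[{"tx":0,"ty":0,"tz":0.8,"roll":0},{"tx":0,"ty":0,"tz":0.7,"roll":0},{"tx":0,"ty":0,"tz":0,"roll":0},{"tx":0,"ty":0,"tz":0,"roll":0}]'
```

```text
t: 12.65
tool_pos: [0.6105, -0.1762, 0.1192]
tool_rot: [0.568, 3.088, -0.001]
contact_force: [-2.6, 2.4, 5.9]
opening: 0.0223
grip_force: 69.6
```

```bash
python3 -m handwheel '[{"tx":0,"ty":0,"tz":0,"roll":0},{"tx":0,"ty":0,"tz":0,"roll":0},{"tx":0,"ty":0,"tz":0,"roll":0},{"tx":0,"ty":0,"tz":0,"roll":0},{"tx":0,"ty":0,"tz":-5,"roll":0},{"tx":0,"ty":0,"tz":-15,"roll":0},{"tx":0,"ty":0,"tz":-25,"roll":0},{"tx":0,"ty":0,"tz":-25,"roll":0},{"tx":0,"ty":0,"tz":-15,"roll":0},{"tx":0,"ty":0,"tz":-5,"roll":0},{"tx":0,"ty":0,"tz":0,"roll":0},{"tx":0,"ty":0,"tz":0,"roll":0}]' 50 60
python3 to.py .382,-.3498,.2 .382,-.3498,.072
```

```text
t: 13.65
tool_pos: [0.6095, -0.1759, 0.207]
tool_rot: [-0.568, -3.089, -0.0]
contact_force: [-0.3, 0.1, -1.0]
opening: 0.0498
grip_force: 0.0
t 13.65 pos [ 0.6095 -0.1759  0.207 ] open 0.0498 F [-0.3  0.1 -1. ] tilt [ 0.001  0.    -1.   ]
  shift mm [ 150.7 -243.4    7.1]
  shift mm [-1.00e-01 -0.00e+00  1.28e+02]
```

```bash
python3 -m handwheel '[{"tx":10,"ty":-16,"tz":0,"roll":0},{"tx":18,"ty":-29,"tz":0,"roll":0},{"tx":20,"ty":-32,"tz":0,"roll":0},{"tx":20,"ty":-32,"tz":0,"roll":0},{"tx":20,"ty":-32,"tz":0,"roll":0},{"tx":20,"ty":-33,"tz":2,"roll":0},{"tx":20,"ty":-32,"tz":5,"roll":0},{"tx":15,"ty":-25,"tz":0,"roll":0},{"tx":7,"ty":-12,"tz":0,"roll":0},{"tx":0,"ty":0,"tz":0,"roll":0},{"tx":0,"ty":0,"tz":0,"roll":0}]'
python3 to.py .382,-.3498,.2 .382,-.3498,.072
python3 - <<'E'
from h import *
for n in("top","scene"):
    S=cloud(n,optics.get_image(n)[1]).reshape(-1,3)
    for x,y,zm in((.618,-.0775,.165),(.6087,-.176,.182)):
        q=S[(np.hypot(S[:,0]-x,S[:,1]-y)<.04)&(S[:,2]<zm)];t=q[q[:,2]>q[:,2].max()-.006];print(n,q[:,2].max(),((t.max(0)+t.min(0))/2).round(4),np.ptp(t,0).round(3),len(t))
E
```

```text
t: 14.57
tool_pos: [0.3822, -0.3493, 0.1986]
tool_rot: [-0.571, -3.087, -0.004]
contact_force: [0.3, 0.9, -0.0]
opening: 0.0499
grip_force: 0.0
t 14.5667 pos [ 0.3822 -0.3493  0.1986] open 0.0499 F [ 0.3  0.9 -0. ] tilt [ 0.002  0.002 -1.   ]
  shift mm [ 0.  -0.5 -1.4]
  shift mm [ -0.3  -0.2 128. ]
top 0.16178919822452664 [ 0.6183 -0.0814  0.1588] [0.021 0.022 0.006] 70
top 0.17627967644615372 [ 0.6082 -0.1749  0.1733] [0.022 0.021 0.006] 72
scene 0.16189529672479852 [ 0.6196 -0.0795  0.1589] [0.023 0.021 0.006] 69
scene 0.1770078573361099 [ 0.6095 -0.1749  0.174 ] [0.022 0.023 0.006] 74
```

Both placed mallets are good. Now mallet 56.

```bash
python3 -m handwheel '[{"tx":0,"ty":0,"tz":15,"roll":0},{"tx":0,"ty":0,"tz":27,"roll":0},{"tx":0,"ty":0,"tz":30,"roll":0},{"tx":0,"ty":0,"tz":25,"roll":0},{"tx":0,"ty":0,"tz":20,"roll":0},{"tx":0,"ty":0,"tz":9,"roll":0},{"tx":0,"ty":0,"tz":0,"roll":0}]'
python3 -m handwheel '[{"tx":0,"ty":0,"tz":0,"roll":0},{"tx":0,"ty":0,"tz":0,"roll":0},{"tx":0,"ty":0,"tz":0,"roll":0},{"tx":0,"ty":0,"tz":0,"roll":0},{"tx":0,"ty":0,"tz":0,"roll":0},{"tx":0,"ty":0,"tz":0,"roll":0}]' 15 60
python3 -m handwheel '[{"tx":0,"ty":0,"tz":-6,"roll":0},{"tx":0,"ty":0,"tz":-15,"roll":0},{"tx":0,"ty":0,"tz":-22,"roll":0},{"tx":0,"ty":0,"tz":-25,"roll":0},{"tx":0,"ty":0,"tz":-25,"roll":0},{"tx":0,"ty":0,"tz":-25,"roll":0},{"tx":0,"ty":0,"tz":-15,"roll":0},{"tx":0,"ty":0,"tz":-6,"roll":0},{"tx":0,"ty":0,"tz":0,"roll":0},{"tx":0,"ty":0,"tz":0,"roll":0}]'
python3 to.py .40,.022,.21 .627,.022,.21 .627,.022,.098
```

```text
t: 15.25
tool_pos: [0.3824, -0.3473, 0.0714]
tool_rot: [-0.565, -3.086, -0.006]
contact_force: [-0.4, 1.0, 0.4]
opening: 0.0501
grip_force: 0.0
t: 15.75
tool_pos: [0.3842, -0.351, 0.0766]
tool_rot: [0.568, 3.087, -0.004]
contact_force: [0.7, -0.5, 6.8]
opening: 0.0221
grip_force: 59.5
t: 16.58
tool_pos: [0.3826, -0.3492, 0.2122]
tool_rot: [-0.568, -3.088, -0.002]
contact_force: [0.3, 0.9, -3.1]
opening: 0.0216
grip_force: 59.0
t 16.5833 pos [ 0.3826 -0.3492  0.2122] open 0.0216 F [ 0.3  0.9 -3.1] tilt [ 0.002  0.001 -1.   ]
  shift mm [115.8 353.1   2.8]
  shift mm [-212.1   80.8   -0.3]
  shift mm [-2.00e-01 -1.00e-01  1.12e+02]
```

```bash
python3 -m handwheel '[{"tx":5,"ty":16,"tz":0,"roll":0},{"tx":9,"ty":28,"tz":0,"roll":0},{"tx":11,"ty":34,"tz":0,"roll":0},{"tx":11,"ty":34,"tz":0,"roll":0},{"tx":11,"ty":34,"tz":0,"roll":0},{"tx":11,"ty":34,"tz":0,"roll":0},{"tx":11,"ty":34,"tz":0,"roll":0},{"tx":11,"ty":34,"tz":0,"roll":0},{"tx":11,"ty":34,"tz":0,"roll":0},{"tx":8,"ty":30,"tz":0,"roll":0},{"tx":-2,"ty":24,"tz":0,"roll":0},{"tx":-18,"ty":18,"tz":0,"roll":0}]'
python3 -m handwheel '[{"tx":-27,"ty":12,"tz":0,"roll":0},{"tx":-33,"ty":12,"tz":0,"roll":0},{"tx":-33,"ty":12,"tz":0,"roll":0},{"tx":-33,"ty":12,"tz":0,"roll":0},{"tx":-28,"ty":12,"tz":0,"roll":0},{"tx":-15,"ty":6,"tz":0,"roll":0},{"tx":0,"ty":0,"tz":0,"roll":0},{"tx":0,"ty":0,"tz":0,"roll":0},{"tx":0,"ty":0,"tz":0,"roll":0}]'
python3 to.py .627,.0215,.21 .627,.022,.098
```

```text
t: 17.58
tool_pos: [0.4331, 0.0122, 0.2111]
tool_rot: [-0.563, -3.087, -0.001]
contact_force: [0.7, -0.5, -2.3]
opening: 0.0217
grip_force: 59.2
t: 18.33
tool_pos: [0.6153, 0.0108, 0.2114]
tool_rot: [-0.568, -3.086, 0.001]
contact_force: [-1.2, -0.3, -1.9]
opening: 0.0214
grip_force: 59.2
t 18.3333 pos [0.6153 0.0108 0.2114] open 0.0214 F [-1.2 -0.3 -1.9] tilt [ 0.004 -0.001 -1.   ]
  shift mm [-7.2 14.1  1.4]
  shift mm [ -0.2   0.6 112. ]
```

```bash
python3 -m handwheel '[{"tx":-4,"ty":7,"tz":0,"roll":0},{"tx":-3,"ty":7,"tz":10,"roll":0},{"tx":0,"ty":0,"tz":25,"roll":0},{"tx":0,"ty":0,"tz":28,"roll":0},{"tx":0,"ty":0,"tz":23,"roll":0},{"tx":0,"ty":0,"tz":14,"roll":0},{"tx":0,"ty":0,"tz":5,"roll":0},{"tx":0,"ty":0,"tz":0,"roll":0},{"tx":0,"ty":0,"tz":0,"roll":0},{"tx":0,"ty":0,"tz":0,"roll":0}]'
python3 to.py .627,.0215,.098
```

```text
t: 19.17
tool_pos: [0.6297, 0.0213, 0.1108]
tool_rot: [0.568, 3.086, 0.001]
contact_force: [-0.3, -0.1, -1.4]
opening: 0.0222
grip_force: 59.3
t 19.1667 pos [0.6297 0.0213 0.1108] open 0.0222 F [-0.3 -0.1 -1.4] tilt [-0.004  0.001 -1.   ]
  shift mm [ 2.6 -0.8 12.8]
```

```bash
python3 -m handwheel '[{"tx":1,"ty":0,"tz":3,"roll":0},{"tx":0,"ty":0,"tz":2,"roll":0},{"tx":0,"ty":0,"tz":1,"roll":0},{"tx":0,"ty":0,"tz":0.8,"roll":0},{"tx":0,"ty":0,"tz":0.8,"roll":0},{"tx":0,"ty":0,"tz":0,"roll":0},{"tx":0,"ty":0,"tz":0,"roll":0}]'
python3 -m handwheel '[{"tx":0,"ty":0,"tz":0.8,"roll":0},{"tx":0,"ty":0,"tz":0.8,"roll":0},{"tx":0,"ty":0,"tz":0,"roll":0},{"tx":0,"ty":0,"tz":0,"roll":0}]'
python3 to.py .627,.0215,.098
```

```text
t: 19.75
tool_pos: [0.6273, 0.0217, 0.1009]
tool_rot: [-0.568, -3.09, 0.0]
contact_force: [0.4, -0.4, -2.0]
opening: 0.0219
grip_force: 59.3
t: 20.08
tool_pos: [0.6272, 0.0217, 0.0992]
tool_rot: [-0.568, -3.09, 0.0]
contact_force: [-0.4, 0.9, -1.6]
opening: 0.0216
grip_force: 59.3
t 20.0833 pos [0.6272 0.0217 0.0992] open 0.0216 F [-0.4  0.9 -1.6] tilt [ 0. -0. -1.]
  shift mm [ 0.1 -0.3  1.2]
```

```bash
python3 -m handwheel '[{"tx":0,"ty":0,"tz":0.8,"roll":0},{"tx":0,"ty":0,"tz":0.8,"roll":0},{"tx":0,"ty":0,"tz":0,"roll":0},{"tx":0,"ty":0,"tz":0,"roll":0}]'
```

```text
t: 20.42
tool_pos: [0.6278, 0.0216, 0.0987]
tool_rot: [0.568, 3.089, -0.0]
contact_force: [-1.5, -0.8, 3.0]
opening: 0.0215
grip_force: 59.7
```

Contact. Release, rise, then mallet 44.

```bash
python3 -m handwheel '[{"tx":0,"ty":0,"tz":0,"roll":0},{"tx":0,"ty":0,"tz":0,"roll":0},{"tx":0,"ty":0,"tz":0,"roll":0},{"tx":0,"ty":0,"tz":0,"roll":0},{"tx":0,"ty":0,"tz":-5,"roll":0},{"tx":0,"ty":0,"tz":-15,"roll":0},{"tx":0,"ty":0,"tz":-25,"roll":0},{"tx":0,"ty":0,"tz":-25,"roll":0},{"tx":0,"ty":0,"tz":-20,"roll":0},{"tx":0,"ty":0,"tz":-8,"roll":0},{"tx":0,"ty":0,"tz":0,"roll":0},{"tx":0,"ty":0,"tz":0,"roll":0}]' 50 60
python3 to.py .441,.11,.197 .441,.11,.065
```

```text
t: 21.42
tool_pos: [0.6272, 0.0217, 0.1954]
tool_rot: [0.568, 3.09, 0.0]
contact_force: [-0.8, -0.1, -0.4]
opening: 0.0502
grip_force: 0.0
t 21.4167 pos [0.6272 0.0217 0.1954] open 0.0502 F [-0.8 -0.1 -0.4] tilt [-0.  0. -1.]
  shift mm [205.4  16.2  -1.6]
  shift mm [  0.  -0. 132.]
```

```bash
python3 -m handwheel '[{"tx":15,"ty":1,"tz":0,"roll":0},{"tx":30,"ty":2,"tz":0,"roll":0},{"tx":35,"ty":3,"tz":0,"roll":0},{"tx":35,"ty":3,"tz":0,"roll":0},{"tx":35,"ty":3,"tz":0,"roll":0},{"tx":30,"ty":2,"tz":0,"roll":0},{"tx":19,"ty":2,"tz":0,"roll":0},{"tx":6,"ty":0,"tz":0,"roll":0},{"tx":0,"ty":0,"tz":0,"roll":0},{"tx":0,"ty":0,"tz":0,"roll":0}]'
python3 to.py .441,.11,.197 .441,.11,.065
python3 - <<'E'
from h import *
import cv2
p,d=optics.get_image("wrist");cv2.imwrite("pics/w5.png",p[...,::-1])
E
```

```text
t: 22.25
tool_pos: [0.4414, 0.1094, 0.1947]
tool_rot: [-0.568, -3.089, 0.001]
contact_force: [-0.5, -0.1, 0.2]
opening: 0.0501
grip_force: 0.0
t 22.25 pos [0.4414 0.1094 0.1947] open 0.0501 F [-0.5 -0.1  0.2] tilt [ 0.001 -0.001 -1.   ]
  shift mm [ 0.6  0.5 -2.3]
  shift mm [-1.00e-01  1.00e-01  1.32e+02]
```

View pics/w5.png

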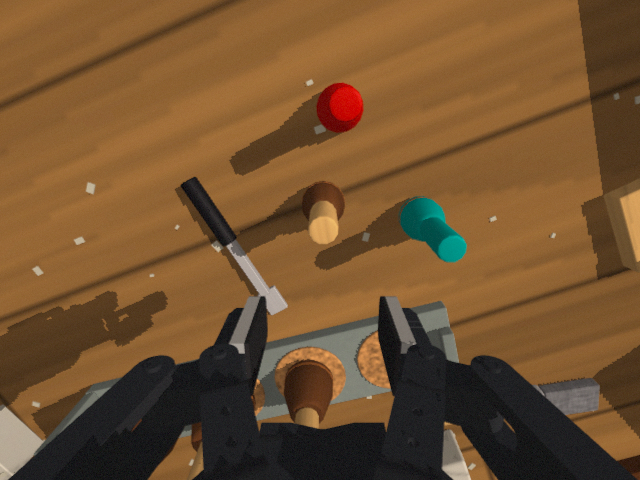

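The wrist view shows mallet 44 centred between the fingers at (323,228), with the red (340,107) and turquoise (445,245) decoys clear of the way. Descend and grasp.

```bash
python3 -m handwheel '[{"tx":0,"ty":0,"tz":15,"roll":0},{"tx":0,"ty":0,"tz":27,"roll":0},{"tx":0,"ty":0,"tz":30,"roll":0},{"tx":0,"ty":0,"tz":28,"roll":0},{"tx":0,"ty":0,"tz":20,"roll":0},{"tx":0,"ty":0,"tz":10,"roll":0},{"tx":0,"ty":0,"tz":0,"roll":0}]'
python3 -m handwheel '[{"tx":0,"ty":0,"tz":0,"roll":0},{"tx":0,"ty":0,"tz":0,"roll":0},{"tx":0,"ty":0,"tz":0,"roll":0},{"tx":0,"ty":0,"tz":0,"roll":0},{"tx":0,"ty":0,"tz":0,"roll":0},{"tx":0,"ty":0,"tz":0,"roll":0}]' 15 60
python3 -m handwheel '[{"tx":0,"ty":0,"tz":-6,"roll":0},{"tx":0,"ty":0,"tz":-15,"roll":0},{"tx":0,"ty":0,"tz":-22,"roll":0},{"tx":0,"ty":0,"tz":-20,"roll":0},{"tx":0,"ty":0,"tz":-10,"roll":0},{"tx":0,"ty":0,"tz":-5,"roll":0},{"tx":0,"ty":0,"tz":0,"roll":0},{"tx":0,"ty":0,"tz":0,"roll":0}]'
python3 to.py .6365,.121,.143 .6365,.121,.090
```

```text
t: 22.88
tool_pos: [0.4398, 0.1089, 0.0626]
tool_rot: [-0.569, -3.084, 0.003]
contact_force: [-0.5, -0.7, 0.4]
opening: 0.0499
grip_force: 0.0
t: 23.38
tool_pos: [0.4432, 0.1096, 0.0678]
tool_rot: [0.567, 3.086, 0.001]
contact_force: [-0.1, -0.9, 6.0]
opening: 0.0211
grip_force: 59.2
t: 24.05
tool_pos: [0.4407, 0.1096, 0.1427]
tool_rot: [-0.568, -3.088, 0.001]
contact_force: [0.7, 0.1, -1.1]
opening: 0.0207
grip_force: 58.8
t 24.05 pos [0.4407 0.1096 0.1427] open 0.0207 F [ 0.7  0.1 -1.1] tilt [ 0.001 -0.001 -1.   ]
  shift mm [-178.9   80.3   -0.5]
  shift mm [-0.1  0.  53. ]
```

```bash
python3 -m handwheel '[{"tx":-12,"ty":5,"tz":0,"roll":0},{"tx":-25,"ty":11,"tz":0,"roll":0},{"tx":-32,"ty":14,"tz":0,"roll":0},{"tx":-33,"ty":15,"tz":0,"roll":0},{"tx":-32,"ty":15,"tz":0,"roll":0},{"tx":-25,"ty":12,"tz":0,"roll":0},{"tx":-14,"ty":6,"tz":0,"roll":0},{"tx":-6,"ty":2,"tz":0,"roll":0},{"tx":0,"ty":0,"tz":0,"roll":0},{"tx":0,"ty":0,"tz":0,"roll":0},{"tx":0,"ty":0,"tz":0,"roll":0}]'
python3 to.py .6365,.121,.143
```

```text
t: 24.97
tool_pos: [0.6357, 0.1207, 0.1429]
tool_rot: [-0.568, -3.088, 0.001]
contact_force: [0.1, 0.3, -0.6]
opening: 0.0211
grip_force: 59.0
t 24.9667 pos [0.6357 0.1207 0.1429] open 0.0211 F [ 0.1  0.3 -0.6] tilt [ 0.002 -0.001 -1.   ]
  shift mm [-0.6  0.6 -0.1]
```

```bash
python3 -m handwheel '[{"tx":0,"ty":0,"tz":8,"roll":0},{"tx":0,"ty":0,"tz":17,"roll":0},{"tx":0,"ty":0,"tz":15,"roll":0},{"tx":0,"ty":0,"tz":7,"roll":0},{"tx":0,"ty":0,"tz":3,"roll":0},{"tx":0,"ty":0,"tz":1,"roll":0},{"tx":0,"ty":0,"tz":0,"roll":0},{"tx":0,"ty":0,"tz":0,"roll":0}]'
python3 -m handwheel '[{"tx":0,"ty":0,"tz":0.8,"roll":0},{"tx":0,"ty":0,"tz":0.8,"roll":0},{"tx":0,"ty":0,"tz":0,"roll":0},{"tx":0,"ty":0,"tz":0,"roll":0}]'
```

```text
t: 25.63
tool_pos: [0.6377, 0.1207, 0.0936]
tool_rot: [0.568, 3.088, 0.001]
contact_force: [-0.0, 0.1, -1.2]
opening: 0.0211
grip_force: 59.0
t: 25.97
tool_pos: [0.6372, 0.1207, 0.0913]
tool_rot: [0.568, 3.089, 0.0]
contact_force: [-0.7, 0.6, -2.1]
opening: 0.0211
grip_force: 59.0
```

```bash
python3 -m handwheel '[{"tx":0,"ty":0,"tz":0.8,"roll":0},{"tx":0,"ty":0,"tz":0.8,"roll":0},{"tx":0,"ty":0,"tz":0,"roll":0},{"tx":0,"ty":0,"tz":0,"roll":0}]'
```

```text
t: 26.3
tool_pos: [0.6374, 0.1207, 0.0899]
tool_rot: [0.568, 3.089, 0.0]
contact_force: [-0.4, -0.8, 0.1]
opening: 0.0216
grip_force: 59.3
```

```bash
python3 -m handwheel '[{"tx":0,"ty":0,"tz":0.6,"roll":0},{"tx":0,"ty":0,"tz":0.4,"roll":0},{"tx":0,"ty":0,"tz":0,"roll":0},{"tx":0,"ty":0,"tz":0,"roll":0}]'
```

```text
t: 26.63
tool_pos: [0.6379, 0.1206, 0.0899]
tool_rot: [0.568, 3.088, 0.0]
contact_force: [-1.7, 0.0, 5.4]
opening: 0.0209
grip_force: 59.6
```

Contact. Release, rise and back away.

```bash
python3 -m handwheel '[{"tx":0,"ty":0,"tz":0,"roll":0},{"tx":0,"ty":0,"tz":0,"roll":0},{"tx":0,"ty":0,"tz":0,"roll":0},{"tx":0,"ty":0,"tz":0,"roll":0},{"tx":0,"ty":0,"tz":-5,"roll":0},{"tx":0,"ty":0,"tz":-15,"roll":0},{"tx":0,"ty":0,"tz":-25,"roll":0},{"tx":0,"ty":0,"tz":-25,"roll":0},{"tx":0,"ty":0,"tz":-25,"roll":0},{"tx":0,"ty":0,"tz":-20,"roll":0},{"tx":0,"ty":0,"tz":-10,"roll":0},{"tx":0,"ty":0,"tz":0,"roll":0}]' 50 60
python3 -m handwheel '[{"tx":20,"ty":0,"tz":-5,"roll":0},{"tx":35,"ty":0,"tz":-5,"roll":0},{"tx":38,"ty":0,"tz":0,"roll":0},{"tx":38,"ty":0,"tz":0,"roll":0},{"tx":38,"ty":0,"tz":0,"roll":0},{"tx":30,"ty":0,"tz":0,"roll":0},{"tx":15,"ty":0,"tz":0,"roll":0},{"tx":0,"ty":0,"tz":0,"roll":0},{"tx":0,"ty":0,"tz":0,"roll":0},{"tx":0,"ty":0,"tz":0,"roll":0}]'
python3 - <<'E'
from h import *
import cv2
pads=((.6087,-.176),(.618,-.0775),(.627,.022),(.6365,.1215))
for n in("top","scene"):
    p,d=optics.get_image(n);cv2.imwrite(f"pics/{n}9.png",p[...,::-1])
    S=cloud(n,d).reshape(-1,3)
    for (x,y),zm in zip(pads,(.18,.165,.15,.135)):
        q=S[(np.hypot(S[:,0]-x,S[:,1]-y)<.04)&(S[:,2]<zm)];t=q[q[:,2]>q[:,2].max()-.006];print(n,q[:,2].max().round(3),(((t.max(0)+t.min(0))/2)[:2]-[x,y]).round(4),len(t))
E
```

```text
t: 27.63
tool_pos: [0.6392, 0.1209, 0.2186]
tool_rot: [0.567, 3.083, 0.003]
contact_force: [0.4, 0.3, 0.5]
opening: 0.0502
grip_force: 0.0
t: 28.47
tool_pos: [0.4374, 0.1965, 0.2228]
tool_rot: [-0.568, -3.089, 0.001]
contact_force: [-0.4, -0.2, 0.1]
opening: 0.05
grip_force: 0.0
top 0.176 [-0.0004  0.0008] 80
top 0.161 [ 0.0004 -0.0028] 86
top 0.147 [-0.0021 -0.0004] 67
top 0.132 [-0.0029 -0.0007] 66
scene 0.176 [0.0006 0.001 ] 95
scene 0.162 [ 0.0016 -0.0027] 74
scene 0.148 [-0.0001 -0.0009] 52
scene 0.133 [-0.0003  0.0004] 49
```

View pics/scene9.png

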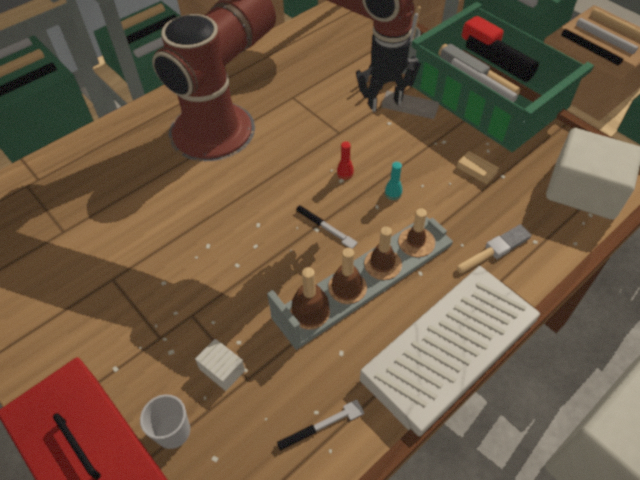

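The scene picture shows all four mallets upright on their pads, from largest (310,300) by the high board to smallest (418,235). Each is within 3 mm of its pad's centre, and the marble block (220,362) has not moved.

```bash
python3 -c "
from station import ctrl
print(ctrl.finish_job())"
```

```text
the job is handed in; nothing more can be done
None
```

I put all four mallets on their pads in size order, largest by the high end board. Each stands upright, released and within about 3 mm of its pad's centre; the marble block was not moved, and I handed the job in at about 29 s of the 112 s allowed (the hand-in returned no verdict).

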